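Hold the till in its void position with the manager's key

TASK

A sale has to be cancelled: take the manager's key, the one with the round head, out of the key block and push it fully home into the mode lock on top of the cash register; the pins are sticky, so wiggle the key while you push. Then turn it a quarter turn clockwise to the stop against the return spring and finish while still gripping the key and holding it turned there, so that a colleague can key in the void. Leave the other two keys in the block and do not knock about the things on the counter.

Things in the scene. Friction and masses are not known exactly. Their poses are not given: they have to be found in the camera images.
- manager_key: Manager's key: ROUND flat black head, disc 28 mm across, 9 mm thick (grip its flat sides, +y and -y). Stands blade down in any slot of the key block. 64 mm long, about 40 g. Origin at blade tip, z up to the head, x along blade width. Steel blade 10 x 3 x 28 mm, last 4 mm tapered to 3 x 1.2; above it a collar 16 x 9 x 9 mm whose underside is the shoulder. Fits the lock either way round.
- key_head (a point): Centre of the manager's key's round head, 50 mm above the blade tip (22 mm above the shoulder); axes as the key.
- key_shoulder (a point): Centre of the shoulder under the collar of the manager's key, 28 mm above the blade tip; fully home it lies on the lock mouth.
- lock_mouth (a point): Centre of the keyway mouth on the round steel plug (22 mm across) on the level pod left of the register's keys, 147 mm up. Turns with the plug; z up, x along the keyway's 11.6 mm length, y across its 4 mm. Sticky wafers 10 and 18 mm in take 6 to 15 N pushed straight, less while rocking the key 1 mm along x; then a spring plunger. The plug is locked until the key is home.
- mode_lock (a joint): Turn of the lock plug, rad: 0 at rest (keyway along the register's x), growing clockwise seen from above to a hard stop at 1.571, at the second tick mark. A spring (0.02 N m at rest, 0.08 at the stop) turns it back if the key is let go. The key has about 0.1 rad of play in the keyway, so turn it a little past a quarter to reach the stop.
- register: Charcoal cash register, fixed, 360 mm (x) by 330 mm (y), origin at the centre of its underside, drawer side facing -x. Keys slope from 110 to 155 mm high; lock pod (100 mm wide, 145 mm high) at +y of them, lock at x -60, y +115 mm; rear housing from x +60 on 210 mm high; on its -y half an operator display to 260 mm, a customer display to 295 mm.
- key_block: Wooden key block, fixed, 42 x 156 x 40 mm, origin at the centre of its underside; slots in a row along its y at -48, 0 and +48 mm. A key stands in each, blade width along the row, shoulder on the block's top (centre of the round head 62 mm above the counter).
- square_key: Another key, narrow square-cornered head 18 x 9 x 24 mm, in the key block; its blade (12.5 mm) is too wide for this lock. To be left. Origin at its blade tip.
- bar_key: Another key, with a T-bar head 38 x 9 x 14 mm, in the key block; its blade (12.5 mm) is too wide for this lock. To be left. Origin at its blade tip.
- laptop_box: White boxed laptop, 200 x 280 x 40 mm, lying on the counter; origin on its underside, 70 mm (x) and 80 mm (y) short of its centre. To be left.
- charger: Black power adapter without its leads, 50 x 108 x 30 mm; origin at the centre of its underside. To be left.
- receipt_roll: White paper receipt roll standing on end, 64 mm across, 57 mm high; origin at the centre of its underside. To be left.
- card_terminal: Charcoal card payment terminal, 165 x 78 x 50 mm; origin at the centre of its underside. To be left.
- tape_roll: Roll of parcel tape lying flat, 104 mm across, 48 mm high; origin at the centre of its underside. To be left.
- scanner: Charcoal hand-held code scanner lying on the counter, 185 x 66 x 45 mm; origin under the middle of it. To be left.
- perfume: Amber glass perfume bottle, 32 x 50 x 86 mm; origin at the centre of its underside. To be left.

How it is judged (in metres and radians):
On the way, in this order (a step that is already met when the one before it is completed fails the run):
1. the manager's key is drawn clear of the key block (z of manager_key in the frame of key_block above 0.042 m and contact force between the fingers and manager_key above 2 N), for 0.1 s.
2. the key is fully home in the mode lock, not yet turned (z of key_shoulder in the frame of lock_mouth between -0.003 and 0.0025 m and horizontal distance between key_shoulder and lock_mouth below 0.003 m and angle between manager_key's own z axis and vertical below 0.12 rad and value of joint mode_lock below 0.25 rad), for 0.1 s.
3. with the key home, the lock is turned a quarter clockwise (z of key_shoulder in the frame of lock_mouth between -0.003 and 0.0025 m and horizontal distance between key_shoulder and lock_mouth below 0.003 m and angle between manager_key's own z axis and vertical below 0.12 rad and value of joint mode_lock above 1.4 rad), for 0.3 s.
At the end, for the whole second after the job is handed in: Manager's key fully home in the lock (shoulder within 2.5 mm of its face, 3 mm sideways, upright within 7 degrees), plug held at 1.40 rad (80 degrees) or more, fingers still gripping the key (over 2 N); the other keys moved under 15 mm and the other things under 40 mm (all of step 3 and contact force between the fingers and manager_key above 2 N and distance of each of square_key, bar_key from where it was at the start of the episode below 0.015 m and distance of each of laptop_box, charger, receipt_roll, card_terminal, tape_roll, scanner, perfume from where it was at the start of the episode below 0.04 m); the arm keeps its last pose, push and grip.
It fails at once if another key was taken out of the block (distance of any of square_key, bar_key from where it was at the start of the episode above 0.015 m).
It fails at once if something on the counter was knocked away (distance of any of laptop_box, charger, receipt_roll, card_terminal, tape_roll, scanner, perfume from where it was at the start of the episode above 0.04 m).
It also fails if it takes over 48 s, if anything falls off the work surface, if the arm or the gripper's body presses on something with over 40 N, if the wrist force passes 120 N, or if a joint passes its speed limit or range.

ROBOT

A 6-joint arm with a two-finger parallel gripper is mounted at the origin on the work surface. World frame = base frame: x ahead of the robot, y to its left, z up, the work surface at z = 0. Lengths are in mm, angles in rad, forces in N, time in s.
With the tool pointing down it reaches from about 350 to 875 mm from the base axis. Payload 4.2 kg.
Tool frame: the origin (TCP) lies at the very end of the fingers, on their centre line; the grasp point (between the pads) lies 19 mm behind it; z points along the fingers, y is the direction in which the jaws open and shut (so a half turn about z gives the same grasp; the last joint's range is limited). The gripper opens to 85 mm and grips with 20 to 120 N. Pads are 22 mm wide; open, the fingers measure 114 mm over their backs; the gripper's body (76 mm by 85 mm) begins 54 mm behind the grasp point. The pads swing forward as they close: fully open they stand 13 mm farther back than shut.
Start: joints at [1.559, 0.385, 0.008, 0, -1.194, -0.259], TCP at [167.157, 602.211, 231.312] pointing down, gripper open.
Joint ranges: [-3.14, 3.14], [-1.21, 2.06], [-1.07, 1.41], [-3.16, 2.05], [-2.99, -0.16], [-3.1, 3.1]. Speed limits (rad/s): [2.79, 2.79, 3.14, 3.14, 3.14, 3.14].

INTERFACE

Orientations are given as a unit quaternion [x, y, z, w].
In Python, from bench import read_state, get_image, camera_params, job_done gives the robot as it stands.
- The arm moves only by the tool send_rows, never from a script. Its arguments are lists of equal length, an entry for each row: "translation": the shift along the tool's x, y, z in m, a list of three; "yaw": the turn about the tool's z in degrees; "fingers": the closure in counts, from 0 (fully open) to 255 (shut). A call has 1 to 12 rows; each row is the pose to reach, as a shift and turn from the pose measured when the call began, along the tool's axes at that moment; what a row does not reach only later rows make up. A row lasts 1/10 s, in which the tool goes at most 50 mm and 8.59 degrees, less where a joint would pass 70% of its speed; a pose out of reach is approached as far as the arm can. A call with a gripper value outside its range is refused whole. The fingers move at their own pace and stop on an object; the grip force is fixed at half the most. Time passes only in rows, so rows that repeat a pose let the fingers close. It gives the time, the measured TCP pose, the force and the opening at its end, in the units of the state.
- read_state(): the state, without advancing time (a new reading comes with each control period).
- get_image(name): name is "scene" or "top" or "wrist"; returns the picture (480x640x3 uint8, blue, green, red); there is no depth.
- camera_params(name): a dict with "mtx" (3x3 intrinsics, pixels), "rvec" (rotation vector, rad) and "tvec" (3), from world to camera coordinates, as OpenCV has them; the wrist camera has in their place "tool_from_camera" (4x4, takes a point from camera to tool coordinates, whose origin is the TCP and whose axes are the flange's). Camera axes: x right, y down, z forward; pixel columns grow to the right and rows downward; lengths in mm; the calibration is good to about 2 mm. A picture is of the moment at which its call begins: read the wrist's pose just before it. camera_params takes no time and is no camera call.
- job_done(): hands the job in, once; it reports no verdict.
The state is a dict: "clock": time; "joints": joint angles; "joint_vel": joint speeds; "joint_efforts": joint torques, N m; "position": TCP position; "ee_rot": TCP orientation; "contact_force": force on the tool from outside, world axes, zero at the start; "wrist_torque": the same for the moment, N m; "gripper_width": finger opening in mm.
Only numpy, scipy, OpenCV 4.12 (cv2) and the standard library are available. Lean on these libraries where they do the work, as an engineer would, in place of code of your own. Each camera call takes 0.05 s, during which the arm holds its last target.

## Working session

There is one attempt and no reset: what is moved stays moved. The work goes in short steps, Python scripts to look and compute and a tool call to move; the robot and the scene stay as the last step left them, time stands still between calls to the robot, and variables do not carry over. Pictures are saved under pics/ and viewed, and the job is handed in when it is done.

Besides the shell and the picture viewer there is one more tool, called after "Call:" as name(argument=value, ...), one argument or row to a line, values as JSON. send_rows: Moves the arm, as the interface text tells. Its arguments: {"type":"object","properties":{"translation":{"type":"array","items":{"type":"array","items":{"type":"number"}}},"yaw":{"type":"array","items":{"type":"number"}},"fingers":{"type":"array","items":{"type":"number"}}},"required":["translation","yaw","fingers"]}

```bash
mkdir -p pics; ls; python3 - <<'E'
from bench import *
import cv2
s=read_state();print(s)
for n in("scene","top","wrist"):
    cv2.imwrite(f"pics/a_{n}.png",get_image(n)); print(n,camera_params(n))
E
```

```text
pics
{'clock': 0.0, 'joints': array([ 1.55861366e+00,  3.85535305e-01,  6.65438414e-03, -5.10009986e-04,
       -1.19402839e+00, -2.58594174e-01]), 'joint_vel': array([-4.11194439e-05,  3.61799993e-04,  1.32968029e-03,  3.23506084e-04,
       -1.16981646e-03, -1.96507795e-03]), 'joint_efforts': array([-7.63120879e-04, -3.92291343e+01,  1.88400096e+01,  4.18621704e+00,
       -4.65190649e-03, -5.11466538e-06]), 'position': array([167.00095983, 601.67018122, 230.24397075]), 'ee_rot': array([ 9.90835696e-01, -1.35068320e-01, -1.05385892e-04,  1.07761149e-03]), 'contact_force': array([ 0.36051984, -1.10774568, -0.77367852]), 'wrist_torque': array([-0.0322062 ,  0.02477287,  0.00845788]), 'gripper_width': 85.45572214409144}
scene {'mtx': array([[511.58657389,   0.        , 320.4728206 ],
       [  0.        , 511.58657389, 236.8600691 ],
       [  0.        ,   0.        ,   1.        ]]), 'rvec': array([ 1.15627264,  2.42572907, -0.94253487]), 'tvec': array([ 231.60450388, -286.9737553 , 1590.38970556])}
top {'mtx': array([[540.82607636,   0.        , 318.58705939],
       [  0.        , 540.82607636, 242.26407392],
       [  0.        ,   0.        ,   1.        ]]), 'rvec': array([ 2.16760512, -2.20483056,  0.11532629]), 'tvec': array([ 107.70789983,  552.17031536, 1682.53044563])}
wrist {'mtx': array([[347.17449396,   0.        , 317.02498255],
       [  0.        , 347.17449396, 246.42859792],
       [  0.        ,   0.        ,   1.        ]]), 'tool_from_camera': array([[ 1.50701066e-03, -9.54240082e-01, -2.99037780e-01,
         7.74901010e+01],
       [ 9.99998820e-01,  1.52677879e-03,  1.67521866e-04,
        -5.54838377e-01],
       [ 2.96708462e-04, -2.99037680e-01,  9.54241258e-01,
        -1.42237082e+02],
       [ 0.00000000e+00,  0.00000000e+00,  0.00000000e+00,
         1.00000000e+00]])}
```

View pics/a_scene.png

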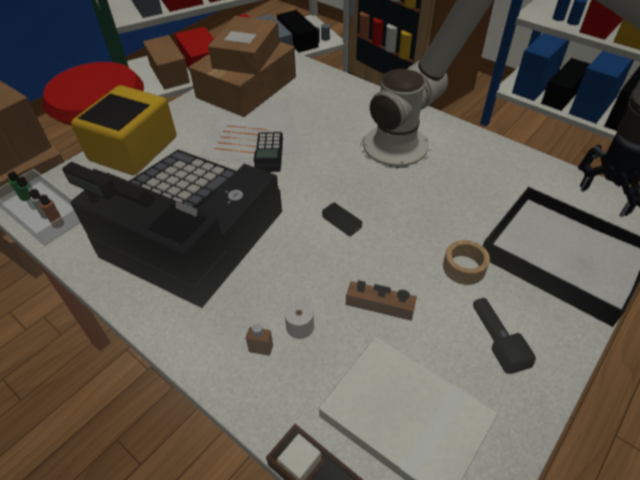

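View pics/a_top.png

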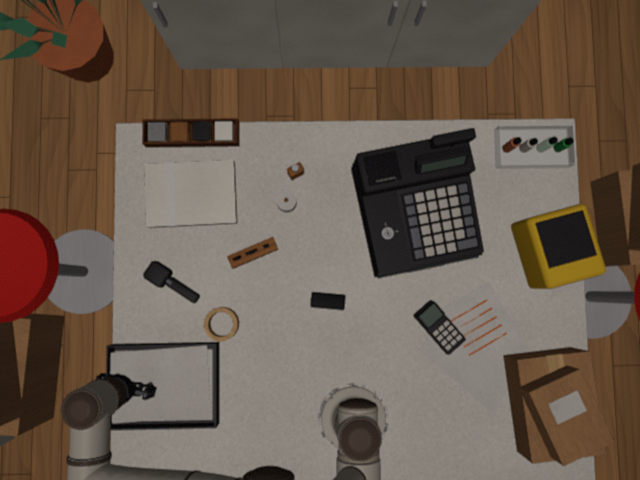

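View pics/a_wrist.png

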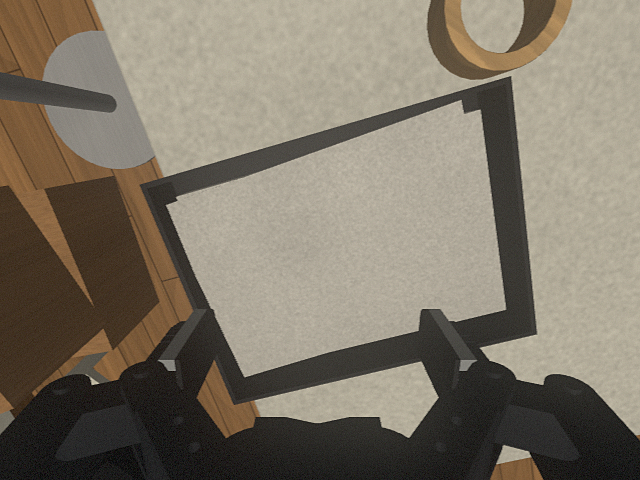

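Scene shows the key block near (381,300) with three dark heads, and the lock disc at (235,195). Top shows the block at (252,252) and the lock at (388,233). I'll zoom in.

```bash
cat > h.py <<'E'
import cv2,numpy as np
from scipy.spatial.transform import Rotation as R
from bench import *
def ray(name,uv,st=None):
    c=camera_params(name); d=np.linalg.inv(c['mtx'])@np.array([uv[0],uv[1],1.])
    if name=='wrist':
        T=c['tool_from_camera']; Rt=R.from_quat(st['ee_rot']).as_matrix()
        return st['position']+Rt@T[:3,3], Rt@T[:3,:3]@d
    Rm,_=cv2.Rodrigues(c['rvec']); return -Rm.T@c['tvec'],Rm.T@d
def onz(name,uv,z,st=None):
    o,d=ray(name,uv,st); return o+d*(z-o[2])/d[2]
def tri(rs):
    A=np.zeros((3,3));b=np.zeros(3)
    for o,d in rs:
        d=d/np.linalg.norm(d);P=np.eye(3)-np.outer(d,d);A+=P;b+=P@o
    x=np.linalg.solve(A,b)
    return x,[np.linalg.norm(np.cross(x-o,d/np.linalg.norm(d))) for o,d in rs]
def proj(name,p,st=None):
    c=camera_params(name)
    if name=='wrist':
        T=c['tool_from_camera']; Rt=R.from_quat(st['ee_rot']).as_matrix()
        q=T[:3,:3].T@(Rt.T@(np.array(p)-st['position'])-T[:3,3])
    else: q=cv2.Rodrigues(c['rvec'])[0]@np.array(p)+c['tvec']
    u=c['mtx']@q; return u[:2]/u[2]
E
python3 - <<'E'
import cv2,numpy as np
from h import *
def crop(f,x,y,w,h,k,o):
    i=cv2.imread(f)[y:y+h,x:x+w]; cv2.imwrite(o,cv2.convertScaleAbs(cv2.resize(i,None,fx=k,fy=k,interpolation=cv2.INTER_CUBIC),alpha=1.8))
crop('pics/a_scene.png',330,270,100,60,8,'pics/b1.png')
crop('pics/a_top.png',220,230,70,45,10,'pics/b2.png')
crop('pics/a_top.png',340,190,90,60,8,'pics/b3.png')
print(onz('top',(252,252),40),onz('scene',(381,300),30))
print(onz('top',(388,233),147),onz('scene',(235.5,195),147))
E
```

```text
[525.42339226 306.25071074  40.        ] [527.16268957 311.94204761  30.        ]
[ 567.17723238 -103.41848462  147.        ] [566.53656458 -96.79111119 147.        ]
```

View pics/b1.png

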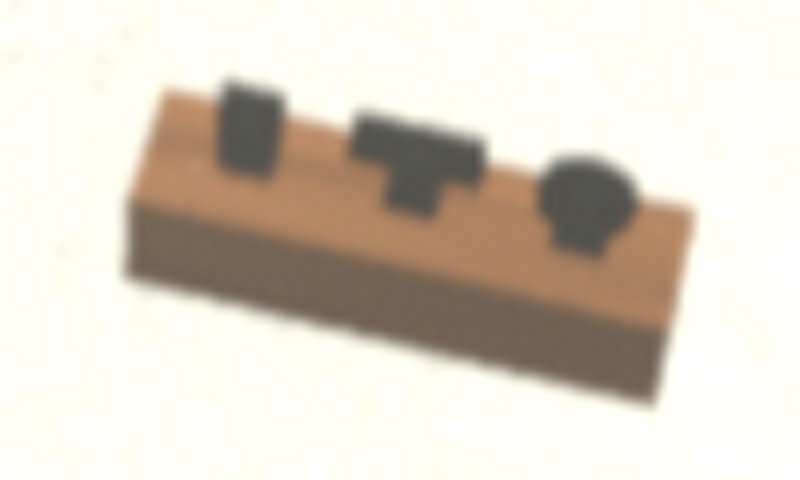

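View pics/b2.png

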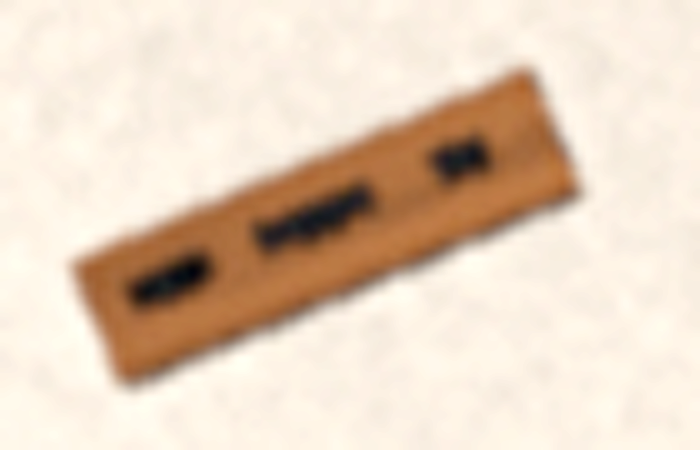

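View pics/b3.png

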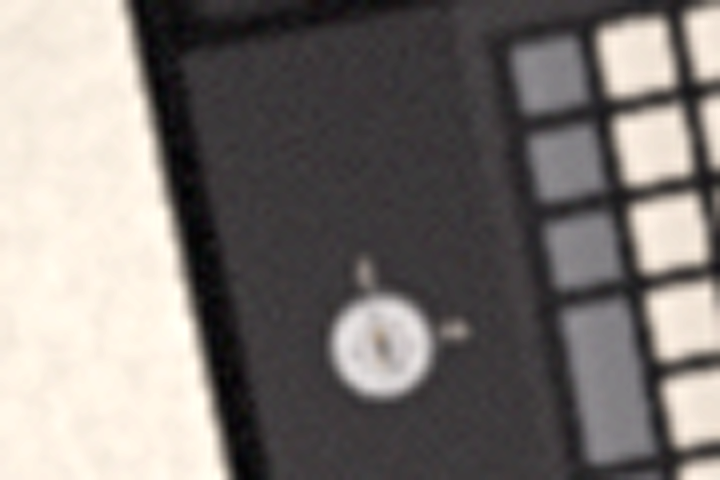

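```bash
python3 - <<'E'
from h import *
k=tri([ray('top',(220+16.9,230+28.0)),ray('scene',(330+58.7/8*10/10+0,0+270+19.6/8*1))]) if 0 else tri([ray('top',(220+17,230+28)),ray('scene',(330+588/8,270+200/8))])
print('key',k)
l=tri([ray('top',(340+381/8,190+345/8)),ray('scene',(235.5,195))]);print('lock',l)
a=[onz('top',p,40) for p in [(220+7.5,230+26.5),(220+52.7,230+6.9),(220+58,230+19.3),(220+12.7,230+38.2)]]
for q in a:print(q)
d=a[0]-a[1];print('row',np.degrees(np.arctan2(d[1],d[0])),np.linalg.norm(d)); d=a[3]-a[2];print(np.degrees(np.arctan2(d[1],d[0])),np.linalg.norm(d)); print('ctr',np.mean(a,0))
# register yaw: edge between pod/keys... ticks
o=onz('top',(340+381/8,190+345/8),147)
for t in [(340+364/8,190+272/8),(340+455/8,190+331/8)]:
    d=onz('top',t,147)-o;print('tick',np.degrees(np.arctan2(d[1],d[0])),np.linalg.norm(d))
s=read_state();print(R.from_quat(s['ee_rot']).as_matrix().round(3))
E
```

```text
key (array([505.20060901, 351.95540091,  60.70168955]), [np.float64(2.1062154380920153), np.float64(2.10621543809185)])
lock (array([ 565.69600348, -101.23700641,  143.96005936]), [np.float64(2.0606283340893206), np.float64(2.0606283340893676)])
[512.67747515 382.25403055  40.        ]
[571.56439896 241.48084177  40.        ]
[532.51131194 225.40969267  40.        ]
[476.08575664 366.3048984   40.        ]
row 112.70007736489016 152.59344833506185
111.8250592463692 151.77385245532085
ctr [523.20973567 303.86236585  40.        ]
tick 11.456647923125205 27.592985971191318
tick -80.19650303490754 27.77794560975139
[[ 0.964 -0.268 -0.   ]
 [-0.268 -0.964 -0.002]
 [ 0.     0.002 -1.   ]]
```

Call:
send_rows(
  translation=[
    [0.048,0.018,0.006],
    [0.09,0.034,0.012],
    [0.132,0.05,0.02],
    [0.175,0.067,0.027],
    [0.218,0.083,0.034],
    [0.262,0.1,0.04],
    [0.305,0.117,0.047],
    [0.349,0.134,0.054],
    [0.393,0.15,0.06],
    [0.393,0.15,0.06],
    [0.393,0.15,0.06],
    [0.393,0.15,0.06],
  ],
  yaw=[6,12,18,24,30,36,42,48,52.2,52.2,52.2,52.2],
  fingers=[0,0,0,0,0,0,0,0,0,0,0,0],
)

```text
clock: 1.35
position: [505.1, 352.4, 170.7]
ee_rot: [0.831, -0.557, 0.0, 0.001]
contact_force: [-0.5, 0.6, -0.3]
gripper_width: 85.2
```

```bash
python3 - <<'E'
from h import *
s=read_state();print(s['position'],s['joints'],s['joint_vel'].round(3),R.from_quat(s['ee_rot']).as_matrix().round(3),s['contact_force'])
i=get_image('wrist');cv2.imwrite('pics/c1.png',i)
import pickle;pickle.dump(s,open('c1.pkl','wb'))
print(proj('wrist',(505.2,351.5,62),s))
E
```

```text
[505.05600658 352.39636529 170.72910324] [ 8.72015748e-01  4.16711749e-01 -1.01239630e-01  7.47502273e-04
 -1.05446228e+00 -4.82670210e-01] [ 0.02  -0.008  0.001 -0.001  0.     0.   ] [[ 0.38  -0.925 -0.001]
 [-0.925 -0.38  -0.002]
 [ 0.001  0.001 -1.   ]] [-0.52669513  0.62154002 -0.30551449]
[318.60156208 242.88394151]
```

View pics/c1.png

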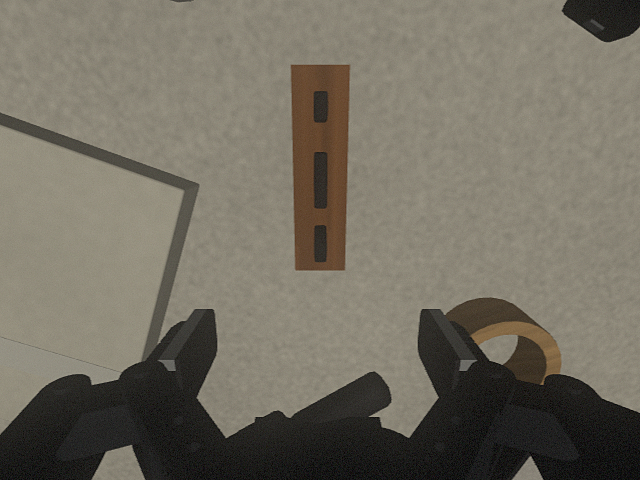

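Wrist: the round key (seen edge-on) is at (320.5,243), against a prediction of (318.6,242.9). That is about 1.4 mm off along tool y, and the block axis is aligned with tool x. Descending.

Call:
send_rows(
  translation=[
    [0,0.0014,0.03],
    [0,0.0014,0.06],
    [0,0.0014,0.09],
    [0,0.0014,0.115],
    [0,0.0014,0.125],
    [0,0.0014,0.125],
    [0,0.0014,0.125],
  ],
  yaw=[0,0,0,0,0,0,0],
  fingers=[0,0,0,0,0,0,0],
)

```text
clock: 2.1
position: [503.8, 353.3, 47.2]
ee_rot: [0.831, -0.556, 0.001, -0.0]
contact_force: [1.3, 0.1, 0.6]
gripper_width: 85.5
```

```bash
python3 - <<'E'
from h import *
s=read_state();print(s['position'],s['contact_force'])
i=get_image('wrist');cv2.imwrite('pics/c2.png',i)
print(proj('wrist',(505.2,351.5,62),s))
E
```

```text
[503.78753843 353.3056853   47.22766535] [1.29966857 0.06986632 0.5808767 ]
[318.1079645  325.74244947]
```

View pics/c2.png

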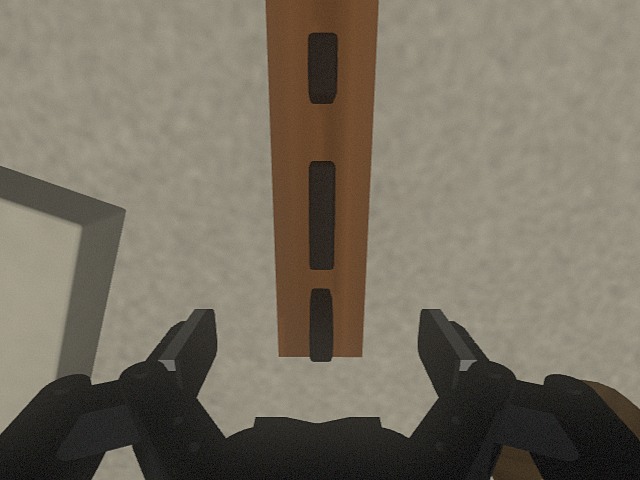

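Wrist: the key head is at (321,325) and the pad midpoint at x≈317.5, so another 1.3 mm along +y. Then close.

Call:
send_rows(
  translation=[
    [0,0.0013,0.002],
    [0,0.0013,0.002],
    [0,0.0013,0.002],
    [0,0.0013,0.002],
    [0,0.0013,0.002],
    [0,0.0013,0.002],
    [0,0.0013,0.002],
    [0,0.0013,0.002],
    [0,0.0013,0.002],
    [0,0.0013,0.002],
    [0,0.0013,0.002],
    [0,0.0013,0.002],
  ],
  yaw=[0,0,0,0,0,0,0,0,0,0,0,0],
  fingers=[0,0,255,255,255,255,255,255,255,255,255,255],
)

```text
clock: 3.35
position: [503.0, 352.9, 45.8]
ee_rot: [0.831, -0.556, 0.001, -0.001]
contact_force: [0.9, 0.0, 0.8]
gripper_width: 8.1
```

```bash
python3 - <<'E'
from h import *
s=read_state();print(s['position'],s['contact_force'],s['wrist_torque'],s['gripper_width'])
i=get_image('wrist');cv2.imwrite('pics/c3.png',i)
E
```

```text
[502.98410937 352.93199311  45.75210315] [0.86714986 0.02350393 0.77474615] [ 0.02930424 -0.12924599  0.05424829] 8.108475395899696
```

View pics/c3.png

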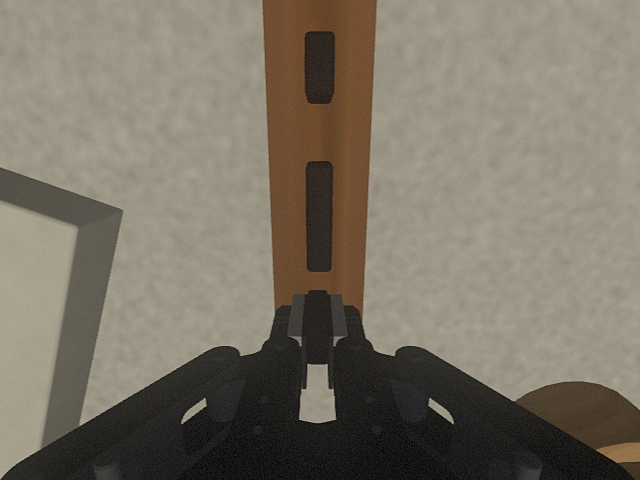

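The key is gripped (8.1 mm, head centred at x≈317). Lifting straight up.

Call:
send_rows(
  translation=[
    [0,0,-0.006],
    [0,0,-0.014],
    [0,0,-0.024],
    [0,0,-0.036],
    [0,0,-0.06],
    [0,0,-0.09],
    [0,0,-0.125],
    [0,0,-0.16],
    [0,0,-0.19],
    [0,0,-0.2],
    [0,0,-0.2],
  ],
  yaw=[0,0,0,0,0,0,0,0,0,0,0],
  fingers=[255,255,255,255,255,255,255,255,255,255,255],
)

```text
clock: 4.5
position: [502.9, 353.2, 248.1]
ee_rot: [0.831, -0.556, 0.001, -0.003]
contact_force: [0.5, 0.6, -0.8]
gripper_width: 7.8
```

```bash
python3 - <<'E'
from h import *
s=read_state();print(s['position'],s['contact_force'],s['wrist_torque'],s['gripper_width'],s['joints'])
i=get_image('wrist');cv2.imwrite('pics/d1.png',i)
i=get_image('scene');cv2.imwrite('pics/d1s.png',i)
Rt=R.from_quat(s['ee_rot']).as_matrix();print(Rt.round(4))
E
```

```text
[502.87102599 353.19699842 248.13035865] [ 0.51034677  0.63026183 -0.75362465] [ 0.00142644  0.00129853 -0.00213129] 7.781742416673897 [ 8.75929256e-01  3.52728828e-01  1.61752086e-03  1.17885724e-03
 -1.21295784e+00 -4.84567879e-01]
[[ 0.3818 -0.9242  0.0052]
 [-0.9242 -0.3818  0.0045]
 [-0.0022 -0.0065 -1.    ]]
```

View pics/d1.png

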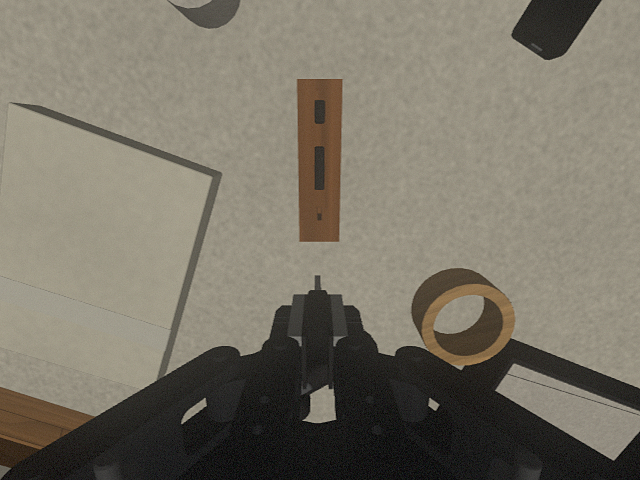

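View pics/d1s.png

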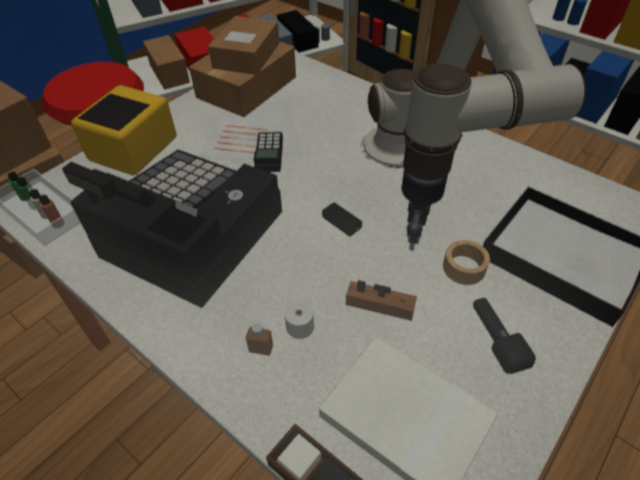

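Wrist: the blade tip shows at (318,275) and slot 3 is empty. Scene: the other two keys are still in place. Moving over the lock with psi −67.6° → 11°.

Call:
send_rows(
  translation=[
    [0.025,0.006,0],
    [0.065,0.017,0],
    [0.105,0.027,0],
    [0.145,0.038,0],
    [0.185,0.048,0],
    [0.226,0.059,0.001],
    [0.268,0.07,0.002],
    [0.31,0.08,0.003],
    [0.352,0.091,0.004],
    [0.39,0.101,0.005],
    [0.425,0.11,0.006],
    [0.4436,0.115,0.006],
  ],
  yaw=[-6,-13,-20,-27,-34,-41,-48,-55,-62,-69,-75,-78.6],
  fingers=[255,255,255,255,255,255,255,255,255,255,255,255],
)

```text
clock: 5.8
position: [563.5, -104.2, 235.9]
ee_rot: [0.995, 0.096, -0.002, -0.0]
contact_force: [-0.9, 0.2, -0.6]
gripper_width: 8.0
```

Call:
send_rows(
  translation=[
    [0,0,0],
    [0,0,0],
  ],
  yaw=[0,0],
  fingers=[255,255],
)

```text
clock: 6.0
position: [562.3, -104.5, 233.5]
ee_rot: [0.995, 0.095, -0.005, -0.0]
contact_force: [-0.6, 1.0, -0.6]
gripper_width: 7.8
```

```bash
python3 - <<'E'
from h import *
s=read_state();print(s['position'],s['contact_force'],s['wrist_torque'],s['gripper_width'],s['joints'])
i=get_image('wrist');cv2.imwrite('pics/e1.png',i)
cv2.imwrite('pics/e1z.png',cv2.resize(cv2.convertScaleAbs(i[170:370,220:420],alpha=2),None,fx=3,fy=3,interpolation=cv2.INTER_CUBIC))
import pickle;pickle.dump(s,open('e1.pkl','wb'))
Rt=R.from_quat(s['ee_rot']).as_matrix();print(Rt.round(4),np.degrees(np.arctan2(Rt[1,0],Rt[0,0])))
E
```

```text
[ 562.34193984 -104.47335488  233.46845208] [-0.6125475   1.01008726 -0.6464934 ] [ 0.02232649 -0.00682034  0.02994662] 7.756279976388977 [ 9.89469721e-02  2.98046498e-01 -1.14938291e-01 -1.04552256e-03
 -1.16750227e+00  1.66303926e+00]
[[ 0.9818  0.1896 -0.0097]
 [ 0.1896 -0.9819 -0.    ]
 [-0.0096 -0.0018 -1.    ]] 10.93110398820598
```

View pics/e1.png

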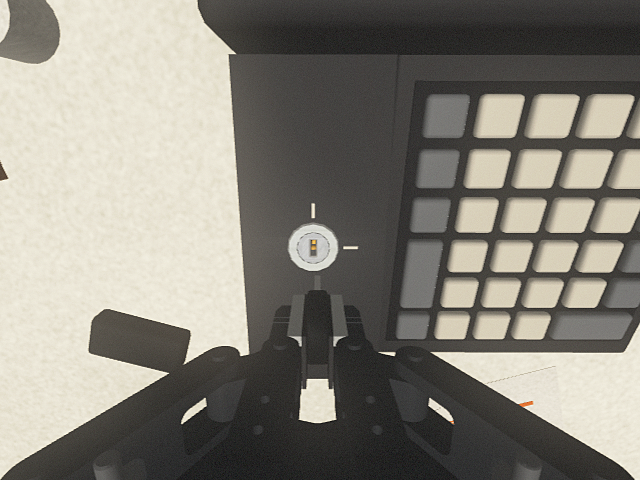

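View pics/e1z.png

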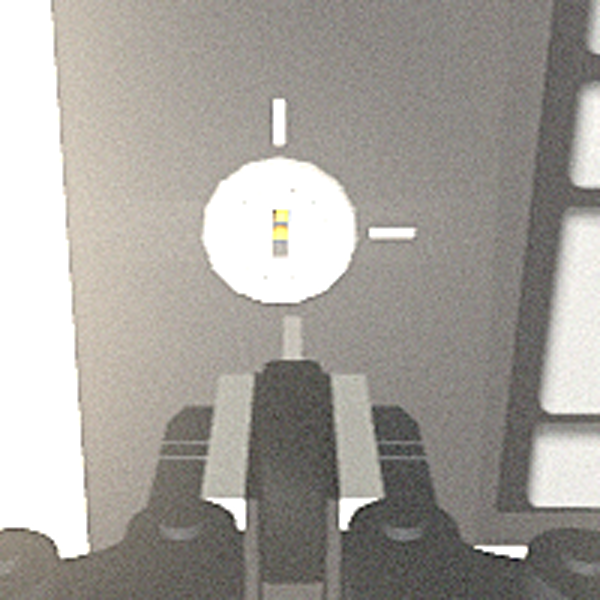

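Wrist: the plug and keyway are at (313.3,247.7), tick 0 at (313,210), tick 90 at (350.5,247.5), and the blade tip at about (317,276).

```bash
cat > m.py <<'E'
from h import *
import pickle,sys
def ana(i,s,tag):
    g=cv2.cvtColor(i,cv2.COLOR_BGR2GRAY)
    Rt=R.from_quat(s['ee_rot']).as_matrix()
    c=camera_params('wrist')
    W=lambda t:s['position']+Rt@np.array(t)
    for t in [(0,0,0),(0,0,33.8),(1.5,0,33.8),(5,0,29.8),(5,0,15)]: print('tool pt',t,proj('wrist',W(t),s).round(1))
    return Rt
E
python3 - <<'E'
from m import *
s=pickle.load(open('e1.pkl','rb'));i=cv2.imread('pics/e1.png')
Rt=ana(i,s,'e1')
g=cv2.cvtColor(i,cv2.COLOR_BGR2GRAY)
m=(g>105).astype(np.uint8); m[:195]=0;m[285:]=0;m[:,:270]=0;m[:,365:]=0
n,l,st,ce=cv2.connectedComponentsWithStats(m)
for k in range(1,n):
    if st[k,4]>8: print(st[k],ce[k].round(2), onz('wrist',ce[k],147 if st[k,4]>500 else 145,s).round(1))
hsv=cv2.cvtColor(i,cv2.COLOR_BGR2HSV)
y=(hsv[...,1]>120)&(g>50);y[:230]=0;y[265:]=0;y[:,:300]=0;y[:,325:]=0
v,u=np.nonzero(y);print('yellow',u.mean(),v.mean(),u.min(),u.max(),v.min(),v.max())
print(g[232:264,305:322])
print(g[270:290,306:328])
E
```

```text
tool pt (0, 0, 0) [316.9 315.4]
tool pt (0, 0, 33.8) [316.9 285.4]
tool pt (1.5, 0, 33.8) [316.9 282.9]
tool pt (5, 0, 29.8) [316.9 279.8]
tool pt (5, 0, 15) [316.9 291.5]
[311 203   4  16  62] [312.5  210.26] [591.3 -95.6 145. ]
[ 287  222   52   49 1905] [312.68 246.43] [ 566.8 -100.4  147. ]
[343 246  15   3  45] [350. 247.] [ 570.8 -126.1  145. ]
yellow 313.18918918918916 244.72972972972974 311 315 240 249
[[222 226 224 224 224 208 167 153 177 183 184 205 225 226 225 222 218]
 [221 189 140 135 133 145 185 203 202 188 164 143 100 124 163 203 221]
 [133 129 171 206 205 201 202 198 198 201 199 201 205 190 168 150 181]
 [202 203 201 199 197 197 196 198 196 195 196 196 198 194 199 200 184]
 [195 194 197 194 192 199 192 190 195 198 198 197 196 196 196 195 198]
 [195 192 197 197 196 194 199 195 199 196 192 194 194 192 195 195 198]
 [200 204 209 213 206 211 212 211 208 206 211 215 209 207 203 209 207]
 [200 206 213 201 174 161 167 170 166 172 171 171 189 203 204 207 207]
 [208 208 205 194 172 126  46 136 169 176 149 116 187 206 204 201 205]
 [206 205 208 198 173 130  83 169 202 203 150 1
[... 2747 characters left out ...]
4  97  96  97  84  70  79  72
   77  77  78  76]
 [ 85  79  78  74  78  80  78  75  86 102 100  95  99  98  94  77  76  74
   75  79  78  72]
 [ 79  79  79  81  79  82  75  73  85 100  97  95  98  99  90  76  79  78
   72  77  76  76]
 [ 82  76  78  80  82  76  80  75  89 101  96  96  98  95  87  76  74  81
   73  75  80  77]
 [ 77  82  78  75  82  80  76  77  89 100  93  97 100  98  92  75  75  72
   75  74  76  77]
 [ 78  80  80  79  79  76  78  80  89  99 101  98  97  99  80  68  72  77
   74  80  76  77]
 [ 79  75  81  80  78  79  79  75  91 100  99  95 100 102  86  68  77  79
   75  79  76  75]
 [ 80  80  81  78  78  75  76  82  96 105 104  98 102 105  98  86  79  78
   84  79  74  74]]
```

```bash
python3 - <<'E'
from m import *
s=pickle.load(open('e1.pkl','rb'))
Rt=R.from_quat(s['ee_rot']).as_matrix()
L=onz('wrist',(313.0,247.6),147,s);T=s['position']+Rt@np.array([2.2,.1,33.8])
print(L,T,'tool diff',Rt.T@(L-T))
for p,z in (((312.5,210.3),145.5),((350,247.2),145.5)):
    d=onz('wrist',p,z,s)-L;print(np.degrees(np.arctan2(d[1],d[0])),np.linalg.norm(d[:2]))
E
```

```text
[ 566.03210725 -100.7942305   147.        ] [ 564.19174138 -104.15438821  199.64883507] tool diff [ 2.94743926 -2.85304329 52.62841615]
11.59919723849467 25.889529115435273
-79.38693210277374 25.69911893354882
```

Call:
send_rows(
  translation=[
    [0.0029,-0.0028,0.012],
    [0.0029,-0.0028,0.025],
    [0.0029,-0.0028,0.036],
    [0.0029,-0.0028,0.043],
    [0.0029,-0.0028,0.043],
    [0.0029,-0.0028,0.043],
  ],
  yaw=[0,0,0,0,0,0],
  fingers=[255,255,255,255,255,255],
)

```text
clock: 6.65
position: [564.8, -100.6, 191.1]
ee_rot: [0.995, 0.096, -0.004, -0.0]
contact_force: [0.4, -0.4, -0.3]
gripper_width: 8.0
```

```bash
python3 - <<'E'
from m import *
s=read_state();print(s['position'],s['contact_force'],s['gripper_width'])
i=get_image('wrist');cv2.imwrite('pics/f1.png',i)
cv2.imwrite('pics/f1z.png',cv2.resize(cv2.convertScaleAbs(i[230:330,260:380],alpha=1.3),None,fx=6,fy=6,interpolation=cv2.INTER_CUBIC))
pickle.dump(s,open('f1.pkl','wb'))
Rt=ana(i,s,'');print(Rt.round(4))
E
```

```text
[ 564.82385123 -100.60348623  191.14811451] [ 0.38433549 -0.44098132 -0.25016969] 8.004118734873567
tool pt (0, 0, 0) [316.9 315.4]
tool pt (0, 0, 33.8) [316.9 285.4]
tool pt (1.5, 0, 33.8) [316.9 282.9]
tool pt (5, 0, 29.8) [316.9 279.8]
tool pt (5, 0, 15) [316.9 291.5]
[[ 9.815e-01  1.911e-01 -8.300e-03]
 [ 1.911e-01 -9.816e-01 -5.000e-04]
 [-8.200e-03 -1.100e-03 -1.000e+00]]
```

View pics/f1z.png

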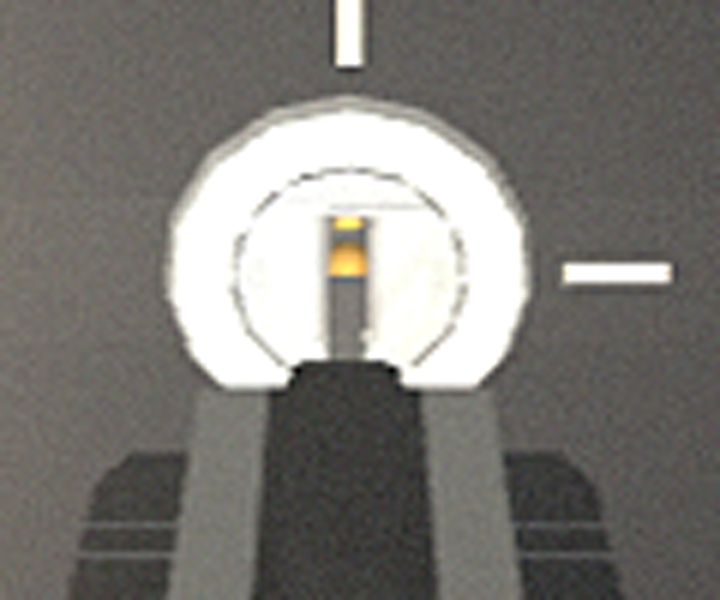

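```bash
python3 - <<'E'
from m import *
s=pickle.load(open('f1.pkl','rb'));i=cv2.imread('pics/f1.png')
g=cv2.cvtColor(i,cv2.COLOR_BGR2GRAY)
print(g[262:296:2,308:330])
Rt=R.from_quat(s['ee_rot']).as_matrix()
m=(g>120).astype(np.uint8);m[296:]=0;m[:246]=0;m[:,:285]=0;m[:,350:]=0
c=max(cv2.findContours(m,0,1)[0],key=cv2.contourArea).reshape(-1,2)
c=c[c[:,1]<290];e=cv2.fitEllipse(c.astype(np.float32));print(e)
for u,z in ((e[0],147),((318.3,275.3),147)):
    print(np.array(onz('wrist',u,z,s)),'tool',Rt.T@(onz('wrist',u,z,s)-s['position']))
for t in [(2.2,.1,33.8),(2.2,.3,33.8),(2.2+5,.3,29.8),(2.2+1.5,.3,33.8)]:print(proj('wrist',s['position']+Rt@np.array(t),s))
E
```

```text
[[196 193 197 196 195 192 196 193 197 199 195 196 198 196 194 197 198 196
  197 198 195 170]
 [200 197 200 208 209 212 192 172 174 176 170 172 176 176 178 170 175 171
  172 170 173 175]
 [200 204 208 206 189 170 134 113 160 190 189 171 119 141 169 189 209 207
  204 205 205 205]
 [209 206 207 207 195 171 139 110 113 116 115 102  81 136 177 192 207 201
  204 209 207 203]
 [205 203 205 205 200 169 135  98  84  95  94  90  83 136 180 192 205 209
  206 199 203 203]
 [203 202 206 207 197 165 140 125 139 146 144 138 111 137 180 199 213 206
  203 204 196 195]
 [205 206 202 200 195 166 144 156 180 184 188 173 141 150 179 193 207 206
  200 195 197 195]
 [206 198 202 207 202 172 123  82  85  86  87  86  84 137 179 195 207 202
  197 193 195 205]
 [198 201 208 207 198 173 125  91  97  98  96  98  91 139 178 191 199 192
  196 199 202 204]
 [202 206 206 206 196 170 130  87  98  95  99  96  87 137 171 186 194 199
  205 206 203 203]
 [208 207 200 203 198 172 127  94  97  96  97  91  87 138 168 187 204 206
  205 202 202 207]
 [205 197 203 208 197 175 130  88  95  95  96  93  89 134 167 192 208 200
  2
[... 165 characters left out ...]
5 212 203 204 193
  199 196 196 203]
 [208 172  81  56  60  66  58  48  50  52  55  49  58  64  60  55 118 184
  207 198 169 122]
 [137  33  42  44  41  51  50  38  44  50  48  46  49  51  53  50  42  30
   81 188 231 223]
 [ 35  47  45  53  42  43  48  52  52  43  50  45  48  43  55  48  48  43
   35  91 123 124]]
((317.4244689941406, 267.94134521484375), (41.783145904541016, 64.0099868774414), 90.10481262207031)
[570.72229147 -99.67475127 147.        ] tool [ 6.32958313  0.26579633 44.09734562]
[ 566.34888025 -101.05022194  147.        ] tool [ 1.77404852  0.7799879  44.13417805]
[317.12433331 281.69941209]
[317.48873771 281.69995639]
[317.51429681 276.00950928]
[317.49396579 279.16892164]
```

Zoom: the slot centre is at (317.6,275.5) and the blade centre at x≈317.3. The offset is about −0.4 mm in x and +0.2 mm in y. Starting insertion.

Call:
send_rows(
  translation=[
    [-0.0004,0.0002,0.004],
    [-0.0004,0.0002,0.008],
    [-0.0004,0.0002,0.011],
    [-0.0004,0.0002,0.014],
    [-0.0004,0.0002,0.017],
    [-0.0004,0.0002,0.017],
  ],
  yaw=[0,0,0,0,0,0],
  fingers=[255,255,255,255,255,255],
)

```text
clock: 7.3
position: [564.2, -100.9, 173.9]
ee_rot: [0.995, 0.096, -0.004, -0.0]
contact_force: [0.5, 0.1, -0.9]
gripper_width: 7.8
```

```bash
python3 - <<'E'
from m import *
s=read_state();print(s['position'],s['contact_force'],s['wrist_torque'],s['gripper_width'])
i=get_image('wrist');
cv2.imwrite('pics/g1z.png',cv2.resize(cv2.convertScaleAbs(i[230:350,250:390],alpha=1.3),None,fx=5,fy=5,interpolation=cv2.INTER_CUBIC))
E
```

```text
[ 564.21062323 -100.89430551  173.94123199] [ 0.48520105  0.05996691 -0.89828978] [ 0.02990646  0.01012633 -0.00043481] 7.848924943340255
```

View pics/g1z.png

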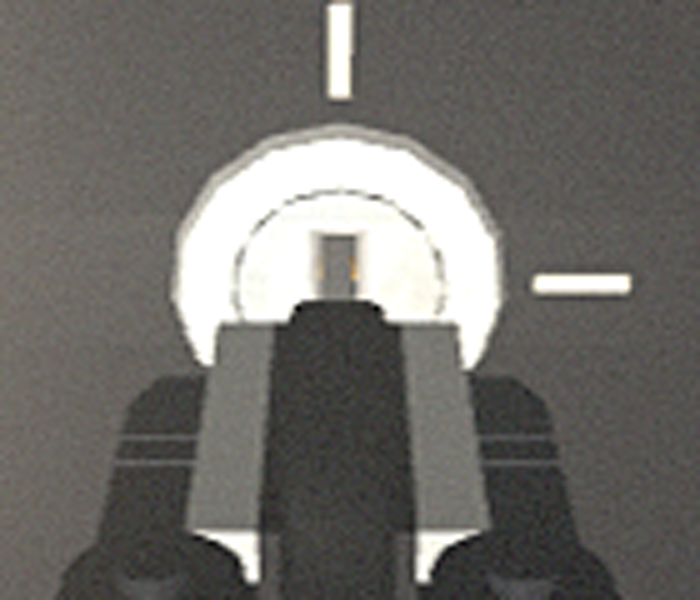

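The tip is about 7 mm in the keyway with under 1 N of force. Next, push while rocking along x.

Call:
send_rows(
  translation=[
    [0.001,0,0.0015],
    [-0.001,0,0.0025],
    [0.001,0,0.0035],
    [-0.001,0,0.0045],
    [0.001,0,0.0055],
    [-0.001,0,0.0065],
    [0.001,0,0.0075],
    [-0.001,0,0.0085],
    [0.001,0,0.0095],
    [-0.001,0,0.0105],
    [0.001,0,0.0115],
    [0,0,0.012],
  ],
  yaw=[0,0,0,0,0,0,0,0,0,0,0,0],
  fingers=[255,255,255,255,255,255,255,255,255,255,255,255],
)

```text
clock: 8.55
position: [564.1, -100.9, 161.9]
ee_rot: [0.995, 0.096, -0.004, -0.0]
contact_force: [-2.4, -0.3, 0.8]
gripper_width: 7.7
```

```bash
python3 - <<'E'
from m import *
s=read_state();print(s['position'],s['contact_force'],s['wrist_torque'],s['gripper_width'])
Rt=R.from_quat(s['ee_rot']).as_matrix();print(Rt.round(4))
E
```

```text
[ 564.09941788 -100.93805336  161.91616439] [-2.35244922 -0.25209381  0.82763566] [-0.09377109  0.60403049 -0.03889936] 7.6739456841215326
[[ 9.815e-01  1.910e-01 -8.900e-03]
 [ 1.910e-01 -9.816e-01 -5.000e-04]
 [-8.800e-03 -1.300e-03 -1.000e+00]]
```

Call:
send_rows(
  translation=[
    [0.001,0,0.001],
    [-0.001,0,0.002],
    [0.001,0,0.003],
    [-0.001,0,0.004],
    [0.001,0,0.005],
    [-0.001,0,0.006],
    [0.001,0,0.007],
    [-0.001,0,0.008],
    [0.001,0,0.009],
    [-0.001,0,0.0095],
    [0,0,0.0095],
  ],
  yaw=[0,0,0,0,0,0,0,0,0,0,0],
  fingers=[255,255,255,255,255,255,255,255,255,255,255],
)

```text
clock: 9.65
position: [564.2, -101.0, 152.8]
ee_rot: [0.995, 0.096, -0.004, -0.0]
contact_force: [-4.8, -0.5, 6.6]
gripper_width: 7.7
```

```bash
python3 - <<'E'
from m import *
s=read_state();print(s['position'],s['contact_force'],s['wrist_torque'],s['gripper_width'])
Rt=R.from_quat(s['ee_rot']).as_matrix();print(Rt.round(4))
i=get_image('wrist');cv2.imwrite('pics/h1.png',i)
cv2.imwrite('pics/h1z.png',cv2.resize(cv2.convertScaleAbs(i[230:350,250:390],alpha=1.3),None,fx=5,fy=5,interpolation=cv2.INTER_CUBIC))
E
```

```text
[ 564.22550015 -101.04893014  152.84221288] [-4.82802933 -0.53902341  6.62967781] [-0.28769291  1.19324187  0.05084203] 7.674070297745534
[[ 9.815e-01  1.912e-01 -8.400e-03]
 [ 1.912e-01 -9.816e-01 -7.000e-04]
 [-8.400e-03 -9.000e-04 -1.000e+00]]
```

View pics/h1z.png

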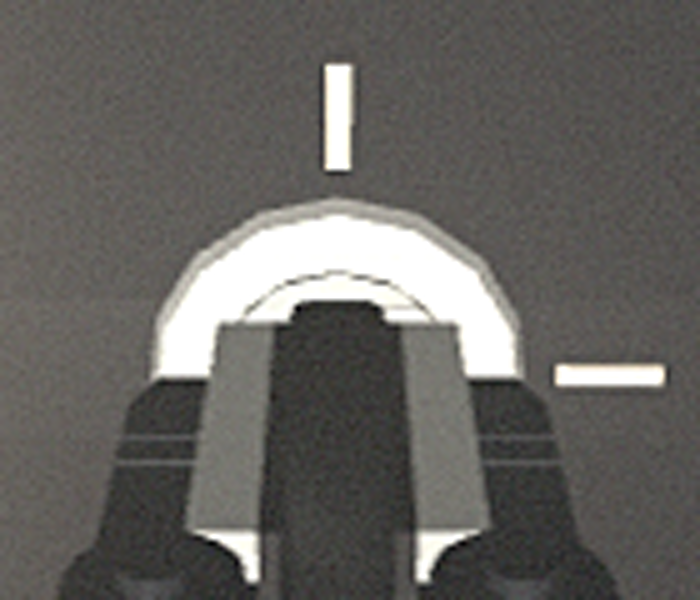

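Call:
send_rows(
  translation=[
    [-0.0012,0,0.001],
    [0.0006,0,0.0015],
    [-0.0012,0,0.002],
    [0.0006,0,0.0025],
    [-0.0012,0,0.003],
    [0.0006,0,0.003],
    [-0.0003,0,0.003],
    [-0.0003,0,0.003],
  ],
  yaw=[0,0,0,0,0,0,0,0],
  fingers=[255,255,255,255,255,255,255,255],
)

```text
clock: 10.5
position: [564.3, -101.1, 152.6]
ee_rot: [0.995, 0.097, -0.004, 0.0]
contact_force: [-7.2, 0.6, 14.6]
gripper_width: 7.9
```

```bash
python3 - <<'E'
from m import *
s=read_state();print(s['position'],s['contact_force'],s['wrist_torque'],s['gripper_width'])
Rt=R.from_quat(s['ee_rot']).as_matrix();print(Rt.round(4))
E
```

```text
[ 564.26900507 -101.13800445  152.55785086] [-7.24366588  0.5626507  14.64017962] [0.38932551 2.06284979 0.06817958] 7.911200549457121
[[ 9.813e-01  1.922e-01 -7.200e-03]
 [ 1.922e-01 -9.814e-01 -1.600e-03]
 [-7.400e-03  2.000e-04 -1.000e+00]]
```

Depth stalled at TCP z 152.6 (expected about 152.8 when home) with 14.6 N pushing back, so the shoulder is seated. Turning clockwise now (+yaw) about the key axis, which sits 2.2 mm along tool x. First 24°.

Call:
send_rows(
  translation=[
    [0,-0.0002,0.0025],
    [0,-0.0004,0.0025],
    [0.0001,-0.0007,0.0025],
    [0.0002,-0.0009,0.0025],
    [0.0002,-0.0009,0.0025],
  ],
  yaw=[6,12,18,24,24],
  fingers=[255,255,255,255,255],
)

```text
clock: 11.0
position: [564.3, -100.6, 152.6]
ee_rot: [0.994, -0.113, -0.003, 0.002]
contact_force: [-7.5, 0.2, 13.6]
gripper_width: 8.2
```

```bash
python3 - <<'E'
from m import *
s=read_state();print(s['position'],s['contact_force'],s['wrist_torque'],s['gripper_width'])
Rt=R.from_quat(s['ee_rot']).as_matrix();print(Rt.round(4),np.degrees(np.arctan2(Rt[1,0],Rt[0,0])))
i=get_image('wrist');cv2.imwrite('pics/k1.png',i)
cv2.imwrite('pics/k1z.png',cv2.resize(cv2.convertScaleAbs(i[230:350,250:390],alpha=1.3),None,fx=5,fy=5,interpolation=cv2.INTER_CUBIC))
E
```

```text
[ 564.33766125 -100.55164285  152.56113528] [-7.49124996  0.18208902 13.64907978] [0.12702279 2.08791605 0.07273675] 8.243344075022947
[[ 0.9745 -0.2242 -0.0066]
 [-0.2243 -0.9745 -0.0028]
 [-0.0058  0.0042 -1.    ]] -12.960215298355662
```

View pics/k1z.png

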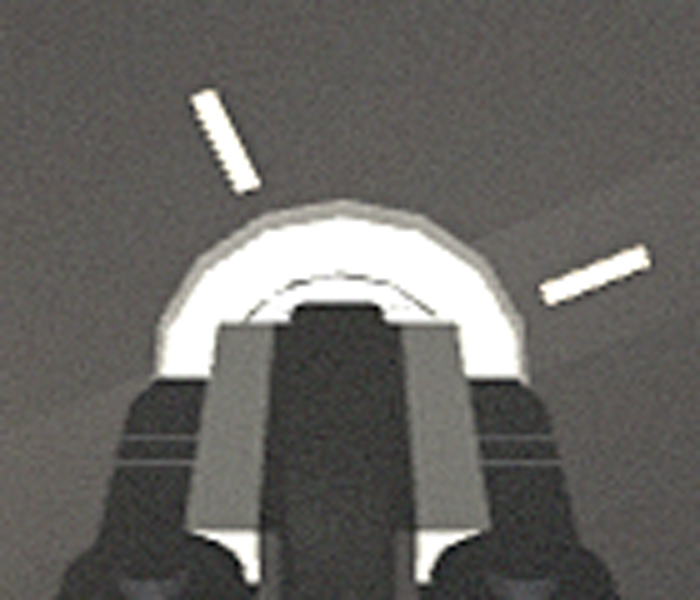

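The gripper and key turned 24° together with only 0.07 N m of wrist moment, and the ticks rotated accordingly. Continuing to the stop.

Call:
send_rows(
  translation=[
    [0,-0.0003,0.0025],
    [0.0001,-0.0006,0.0025],
    [0.0002,-0.0009,0.0025],
    [0.0003,-0.0012,0.0025],
    [0.0005,-0.0014,0.0025],
    [0.0007,-0.0016,0.0025],
    [0.001,-0.0018,0.0025],
    [0.0012,-0.002,0.0025],
    [0.0014,-0.0021,0.0025],
    [0.0015,-0.0021,0.0025],
    [0.0015,-0.0021,0.0025],
  ],
  yaw=[8,16,24,32,40,48,56,64,69,72,72],
  fingers=[255,255,255,255,255,255,255,255,255,255,255],
)

```text
clock: 12.15
position: [565.1, -100.1, 152.5]
ee_rot: [0.738, -0.675, -0.001, 0.005]
contact_force: [-8.6, -2.6, 16.3]
gripper_width: 8.1
```

```bash
python3 - <<'E'
from m import *
s=read_state();print(s['position'],s['contact_force'],s['wrist_torque'],s['gripper_width'],s['joints'])
Rt=R.from_quat(s['ee_rot']).as_matrix();print(Rt.round(4),np.degrees(np.arctan2(Rt[1,0],Rt[0,0])))
i=get_image('wrist');cv2.imwrite('pics/l1.png',i)
cv2.imwrite('pics/l1z.png',cv2.resize(cv2.convertScaleAbs(i[230:350,250:390],alpha=1.3),None,fx=5,fy=5,interpolation=cv2.INTER_CUBIC))
E
```

```text
[ 565.1410517  -100.07429283  152.53265424] [-8.59393334 -2.62142097 16.26202787] [-0.75010198  2.69803635  0.02365449] 8.117968746397269 [ 0.1092622   0.37072052 -0.2276654   0.00527419 -0.9817649  -0.0227592 ]
[[ 0.0894 -0.996  -0.0088]
 [-0.996  -0.0893 -0.0054]
 [ 0.0046  0.0093 -0.9999]] -84.87347277328294
```

View pics/l1z.png

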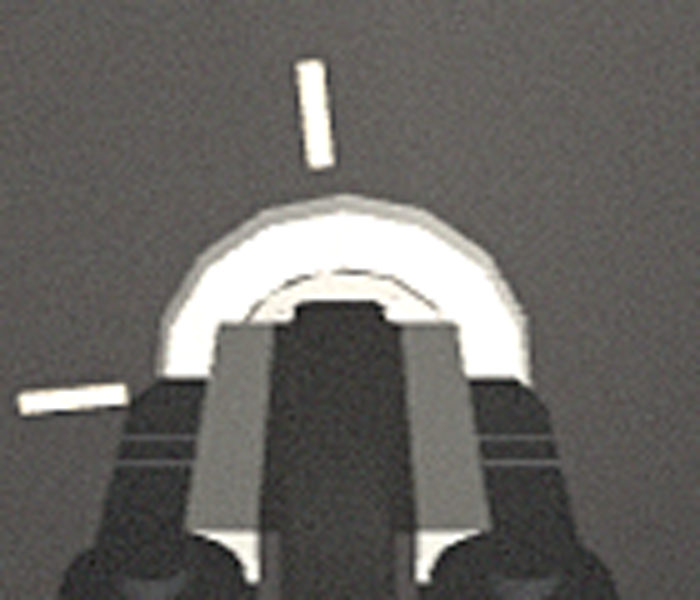

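Tool yaw is 96° past rest and the second tick now lies ahead of the key. I'll turn a bit further to feel the stop.

Call:
send_rows(
  translation=[
    [0,-0.0001,0.0025],
    [0,-0.0002,0.0025],
    [0,-0.0002,0.0025],
    [0,-0.0002,0.0025],
  ],
  yaw=[3,5,5,5],
  fingers=[255,255,255,255],
)

```text
clock: 12.6
position: [565.1, -100.2, 152.5]
ee_rot: [0.709, -0.706, -0.001, 0.005]
contact_force: [-7.2, 1.7, 16.1]
gripper_width: 8.0
```

```bash
python3 - <<'E'
from m import *
s=read_state();print(s['position'],s['contact_force'],s['wrist_torque'],s['gripper_width'],s['joint_efforts'])
Rt=R.from_quat(s['ee_rot']).as_matrix();print(Rt.round(4),np.degrees(np.arctan2(Rt[1,0],Rt[0,0])))
i=get_image('wrist');cv2.imwrite('pics/n1.png',i)
cv2.imwrite('pics/n1z.png',cv2.resize(cv2.convertScaleAbs(i[230:350,250:390],alpha=1.3),None,fx=5,fy=5,interpolation=cv2.INTER_CUBIC))
i=get_image('scene');cv2.imwrite('pics/n1s.png',cv2.resize(cv2.convertScaleAbs(i[110:260,130:330],alpha=1.8),None,fx=4,fy=4,interpolation=cv2.INTER_CUBIC))
E
```

```text
[ 565.12190384 -100.19970405  152.53103542] [-7.23586391  1.6640981  16.05798699] [0.38248189 2.28086528 0.14339031] 8.01783150020808 [-1.94376649e-02 -2.80690134e+01  1.55029213e+01  2.83816941e+00
  2.27529153e+00 -1.48165715e-01]
[[ 0.0044 -1.     -0.0087]
 [-1.     -0.0043 -0.0064]
 [ 0.0063  0.0087 -0.9999]] -89.74970062394934
```

View pics/n1z.png

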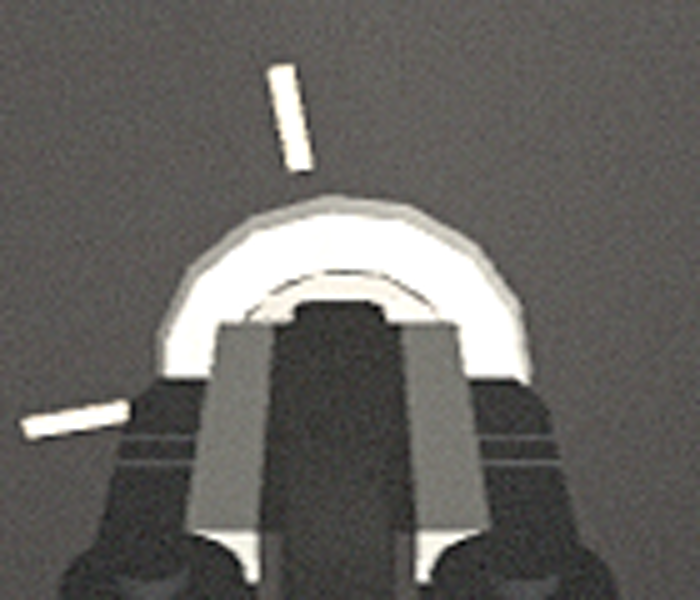

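View pics/n1s.png

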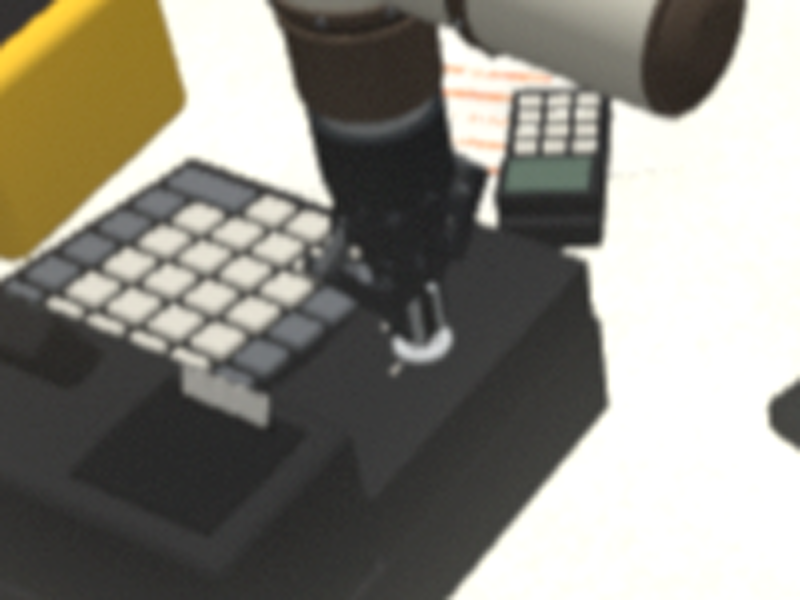

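Wrist: the key head is still square between the pads and tool yaw is −89.7° (101° from rest). The reaction moment rose to about 0.15 N m, so it is at the stop. Hold briefly, check stability and the counter, then hand in.

Call:
send_rows(
  translation=[
    [0,0,0.0025],
    [0,0,0.0025],
    [0,0,0.0025],
    [0,0,0.0025],
  ],
  yaw=[0,0,0,0],
  fingers=[255,255,255,255],
)

```text
clock: 13.1
position: [565.1, -100.2, 152.5]
ee_rot: [0.709, -0.705, -0.0, 0.005]
contact_force: [-7.4, 2.2, 15.0]
gripper_width: 8.2
```

```bash
python3 - <<'E'
from m import *
s=read_state();print(s['position'],s['contact_force'],s['wrist_torque'],s['gripper_width'],s['joint_efforts'][5])
Rt=R.from_quat(s['ee_rot']).as_matrix();print(np.degrees(np.arctan2(Rt[1,0],Rt[0,0])))
i=get_image('top');cv2.imwrite('pics/o1.png',i)
a=cv2.imread('pics/a_top.png')
d=cv2.cvtColor(cv2.absdiff(a,i),cv2.COLOR_BGR2GRAY)
for n,(u,v) in dict(block=(252,252),laptop=(190,193),charger=(328,300),roll=(287,203),term=(439,327),tape=(221,323),scanner=(171,283),perf=(295,171)).items():
    p=d[v-25:v+25,u-30:u+30];print(n,(p>40).sum())
E
```

```text
[ 565.10968647 -100.20181772  152.52693884] [-7.38130469  2.17177343 14.99848612] [0.47789073 2.20550371 0.1014775 ] 8.193530042016944 -0.13810005504637957
-89.66619850118724
block 13
laptop 0
charger 645
roll 75
term 0
tape 0
scanner 0
perf 0
```

View pics/o1.png

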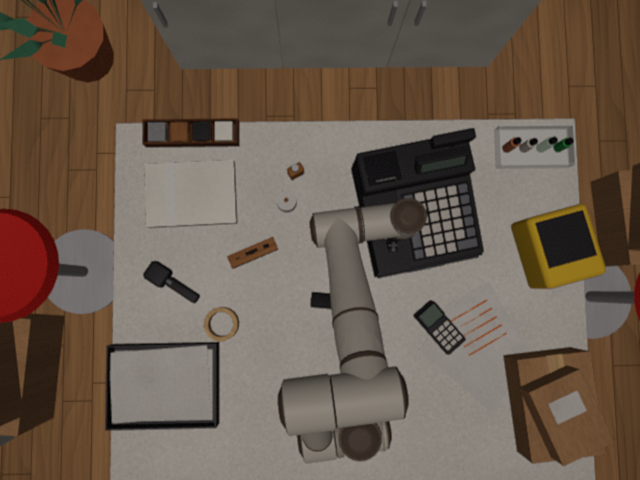

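Top: nothing has moved. The charger and roll differences come from the arm covering part of those windows, and the two other keys are still in the block.

```bash
python3 -c "
from bench import *
job_done(); s=read_state(); print(s['clock'],s['position'],s['gripper_width'])"
```

```text
the job is handed in; nothing more can be done
the job is handed in; nothing more can be done
```

I took the round-headed key from the end slot and pushed it home in the mode lock while rocking it. I then turned it clockwise about its own axis and handed in at about 13 s, still gripping it, pressing down with about 15 N and holding it turned.

**Key home:** The tool stalled at 152.5 mm, against an expected 152.8 mm when home. The lock then let the key turn.

**Turned:** The gripper turned about 101° from rest. That is a quarter turn, the 6° of play and about 5° over. The reaction moment had risen to about 0.1–0.15 N m, and the key head still sat square between the pads at 8 mm opening. I could not read the plug angle itself; I infer from these that it is at the stop.

**Counter:** The last top picture shows the other two keys in the block and nothing moved. The arm hid part of the charger, but the part in view is where it was.

**Disagreed:** At the end the tool was about 1.5 mm sideways of where I had calculated, with a side force of about 7 N. I left that alone because it should be inside the 3 mm allowed.

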